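# Show a filled bottle to the label-inspection camera

### The job

Take the amber bottle with the white cap out of the wooden block, holding it by its cap so that the label stays uncovered, and present it to the inspection camera: cap up in the picture, centre of the label in the middle of the view about 12 cm in front of the lens, label square to the tilted lens. Finish while still holding it there in the air, quite still. Do not touch the camera or disturb the other bottles, the beaker or the jar.

Things in the scene. Friction and masses are not known exactly. Their poses are not given: they have to be found in the camera images.
- sample: The bottle to be shown, standing in the block: amber glass, white cap, white label with green bands; 46 mm diameter, 112 mm tall with cap, 0.13 to 0.25 kg. Origin: centre of its underside; z up through the cap; x out through the middle of the label, square to it. Straight wall up to 66 mm, then the shoulder narrows to a 21 mm neck at 81 mm.
- sample_cap: Its white ribbed screw cap, fixed on it, the only place to hold: 29 mm diameter, 26 mm tall, from 86 to 112 mm above the bottle's underside. Origin: centre of its lower rim. Take it from above at any yaw, fingertips ending 88 to 100 mm above the bottle's underside; free all round above the bottles' shoulders. 30 N holds it firmly.
- sample_label: The label, wrapped round the side of the bottle facing its own +x (66 degrees to either side), 24 to 64 mm above the underside: white, green band at top and bottom, small dark square code in its centre. Fingers must not touch the wall of the bottle at this height. Origin and axes: those of sample.
- label_centre (a point): Centre of the label on the bottle's surface, where the dark square code is printed: 23.5 mm from the bottle's axis along its x, 44 mm above its underside. Axes: those of sample.
- cap_top (a point): Centre of the top of the bottle's cap, 112 mm above its underside.
- camera_stand: Stand of the inspection camera, fixed: white base 160 x 120 x 14 mm, its middle 30 mm along +x from the origin; 16 mm steel column 50 mm along +x from the origin, 304 mm high, dark clamp at 250 mm. Origin: on the bench, straight below the head's tilt pivot. The camera looks along the stand's -x, roughly towards the robot.
- camera_head: The camera: white housing 56 x 46 x 46 mm, black lens in a 72 mm black ring light with white front. It looks downwards by 0.3 to 0.55 rad (stiff hinge, stays put). Origin: tilt pivot, 250 mm above the bench, mid-housing. Looks along its -x; z is up in the picture, y level. A rightly presented bottle has its x, y, z parallel to these.
- lens (a point): Middle of the front glass of the lens, 73 mm from the pivot along the head's -x; axes as camera_head. The label's centre belongs 120 mm in front of it: at (-0.120, 0, 0) in this frame.
- rack: Bottle block of light wood, fixed, 164 x 164 x 28 mm, with four round holes 49 mm wide, 20 mm deep, their centres 38 mm either side of the middle in x and y; one is empty. Origin: centre of its underside. Bottles stand with undersides 8 mm above the bench; lift straight up by more than 20 mm to free one.
- neighbour_a: Bystander: another bottle in the block, amber, black cap, blue-banded label; same shape and height as the bottle to be shown. Origin: centre of its underside. To be left alone.
- neighbour_b: Bystander: another bottle in the block, straw-yellow, black cap, grey-banded label; same shape and height. Origin: centre of its underside. To be left alone.
- beaker: Bystander: empty glass beaker on the bench, 68 mm in diameter, 92 mm tall. Origin: centre of its underside. To be left alone.
- balm_jar: Bystander: low amber jar with an aluminium lid, 55 mm in diameter, 38 mm tall. Origin: centre of its underside. To be left alone.
Not all that is in view belongs to the job. Leave any pink look-alike of the sample alone. There is more than one size of the rack; the job needs the smaller.

How it is judged (in metres and radians):
On the way:
1. the white-capped bottle is held by its cap, lifted clear of the block (height (world z) of sample above 0.045 m and contact force between the fingers and sample_cap above 1 N and contact force between sample and rack below 0.1 N), for 0.2 s.
At the end, for the whole second after the job is handed in: The bottle is held by its cap in the air, still and touching nothing else; label centre 95 to 145 mm in front of the lens and within 15 mm of its axis sideways and vertically in the picture; label facing the lens squarely and cap up in the picture, both within 0.25 rad (x of label_centre in the frame of lens between -0.145 and -0.095 m and y of label_centre in the frame of lens between -0.015 and 0.015 m and z of label_centre in the frame of lens between -0.015 and 0.015 m and angle between the x axis of sample and the x axis of camera_head, either way round below 0.25 rad and angle between the z axis of sample and the z axis of camera_head, either way round below 0.25 rad and x of lens in the frame of sample above 0.05 m and z of cap_top in the frame of lens above 0.03 m and height (world z) of sample above 0.05 m and contact force between the fingers and sample_cap above 1 N and contact force between sample and rack below 0.1 N and contact force between sample and camera_stand below 0.1 N and linear speed of sample below 0.02 m/s and angular speed of sample below 0.15 rad/s); the arm keeps its last pose, push and grip.
It fails at once if fingers on the label's part of the bottle (contact force between the fingers and sample_label above 0.5 N).
It fails at once if the camera or its stand is touched (contact force between camera_stand and anything else above 1 N).
It fails at once if another bottle is disturbed (distance of any of neighbour_a, neighbour_b from where it was at the start of the episode above 0.015 m or angle between any of neighbour_a, neighbour_b's own z axis and vertical above 0.3 rad).
It fails at once if the beaker or the jar is disturbed (distance of any of beaker, balm_jar from where it was at the start of the episode above 0.02 m).
It also fails if it takes over 38 s, if anything falls off the work surface, if the arm or the gripper's body presses on something with over 40 N, if the wrist force passes 120 N, or if a joint passes its speed limit or range.

### The arm

A 6-joint arm with a two-finger parallel gripper is mounted at the origin on the work surface. World frame = base frame: x ahead of the robot, y to its left, z up, the work surface at z = 0. Lengths are in mm, angles in rad, forces in N, time in s.
With the tool pointing down it reaches from about 350 to 975 mm from the base axis. Payload 7.1 kg.
Tool frame: the origin (TCP) lies on the front face of the gripper's body, between the roots of the fingers; the fingertips stand 80 mm ahead of it and the grasp point (between the pads) lies 61 mm ahead of it (env.tips_ahead is the distance from the TCP to the fingertips, in mm); z points along the fingers, y is the direction in which the jaws open and shut (so a half turn about z gives the same grasp; the last joint's range is limited). The gripper opens to 88 mm and grips with 3 to 60 N. Pads are 20 mm wide; open, the fingers measure 115 mm over their backs; the gripper's body (75 mm by 178 mm) begins 61 mm behind the grasp point.
Start: joints at [1.326, 0.423, 1.63, -0, 1.089, -0.019], TCP at [139.898, 609.126, 302.675] pointing down, gripper open.
Joint ranges: [-3, 3], [-0.9, 2.11], [0.09, 2.58], [-1.31, 4.45], [0.11, 2.69], [-2.54, 2.54]. Speed limits (rad/s): [2.39, 2.39, 3.01, 3.14, 3.14, 3.14].

### API

Orientations are given as a unit quaternion [x, y, z, w].
In Python, from station import env, set_gripper, viewer, workorder gives the robot as it stands. Calls block until the motion is done:
- env.reach(position, orientation): joint-space move of the TCP to a pose.
- env.move_l(position, rot=None, rate=150, f_stop=None): straight line of the TCP; rot=None keeps the orientation; rate is the mean speed in mm/s. With f_stop (N) it stops when the force on the tool has changed by that much, and returns True; else False.
- env.move_joints(angles): joint-space move.
- set_gripper(opening): finger opening in mm; the grip force is fixed at half the most; returns when the fingers have stopped.
- env.hold(seconds).
- env.ik(position, orientation): joint angles nearest the present ones, or None.
- env.read_state(): the state.
- viewer.camera(name): name is "scene" or "top"; returns the picture (480x640x3 uint8, blue, green, red); there is no depth.
- viewer.camera_params(name): a dict with "fx", "fy", "cx", "cy" (pixels), "pose" (4x4, takes a point from camera to world coordinates). Camera axes: x right, y up, looking along -z (the intrinsics and any distortion apply to the point x, -y, -z); pixel columns grow to the right and rows downward; lengths in mm; the calibration is good to about 2 mm. A picture is of the moment at which its call begins. camera_params takes no time and is no camera call.
A pose or a line that the arm cannot do raises env.IKError and nothing moves.
- workorder.sign_off(): hands the job in, once; it reports no verdict.
The state is a dict: "time_s": time; "qpos": joint angles; "dq": joint speeds; "tau": joint torques, N m; "tool_pos": TCP position; "orientation": TCP orientation; "force": force on the tool from outside, world axes, zero at the start; "wrist_torque": the same for the moment, N m; "width": finger opening in mm.
Only numpy, scipy, OpenCV 4.12 (cv2) and the standard library are available. Lean on these libraries where they do the work, as an engineer would, in place of code of your own. Each camera call takes 0.05 s, during which the arm holds its last target. There are 200 camera calls.

## Working session

There is one attempt and no reset: what is moved stays moved. The work goes in short steps, each a Python script; the robot and the scene stay as the last script left them, time stands still between calls to the robot, and variables do not carry over. Pictures are saved under pics/ and viewed, about 8 in all and at most 12, crops included, and the job is handed in when it is done.

```bash
mkdir -p pics; ls; python3 - <<'E'
from station import env, set_gripper, viewer, workorder
import cv2
for n in("scene","top"):
    cv2.imwrite(f"pics/{n}0.png",viewer.camera(n)); p=viewer.camera_params(n); print(n,p)
print(env.read_state())
E
```

```text
pics
scene {'fx': 540.0850612538642, 'fy': 540.0850612538642, 'cx': 321.02056305446104, 'cy': 231.738916744795, 'pose': array([[ 2.96173809e-01, -7.52087552e-01,  5.88765988e-01,
         1.14655342e+03],
       [ 9.55129309e-01,  2.35155291e-01, -1.80083293e-01,
        -2.11529429e+02],
       [-3.01303459e-03,  6.15683606e-01,  7.87987702e-01,
         1.00883057e+03],
       [ 0.00000000e+00,  0.00000000e+00,  0.00000000e+00,
         1.00000000e+00]])}
top {'fx': 607.5583392400752, 'fy': 607.5583392400752, 'cx': 324.52530672692575, 'cy': 232.56512471530482, 'pose': array([[ 2.08773057e-02,  9.80828524e-01, -1.93751245e-01,
         2.63088097e+02],
       [-9.99709596e-01,  1.81470557e-02, -1.58558618e-02,
        -1.88680988e+01],
       [-1.20358669e-02,  1.94026006e-01,  9.80922549e-01,
         1.36343320e+03],
       [ 0.00000000e+00,  0.00000000e+00,  0.00000000e+00,
         1.00000000e+00]])}
{'time_s': 0.1, 'qpos': array([ 1.32600737e+00,  4.23759406e-01,  1.63057522e+00,  1.03831985e-05,
        1.08859279e+00, -1.89578499e-02]), 'dq': array([ 0.00016482, -0.00133978, -0.00219511,  0.00018567, -0.0005718 ,
       -0.00041043]), 'tau': array([ 1.87195797e-04, -5.45617425e+01, -2.74323893e+01,  6.45760400e-02,
        1.88656838e-02, -4.99445639e-05]), 'tool_pos': array([139.80433701, 608.77950378, 301.99755619]), 'orientation': array([ 1.12678131e-01,  9.93631317e-01, -6.60984485e-04, -9.23133969e-05]), 'force': array([-0.34889262,  0.10866991, -1.60411154]), 'wrist_torque': array([ 0.01028893, -0.00255432,  0.03454594]), 'width': 87.76159015528296}
```

View pics/scene0.png

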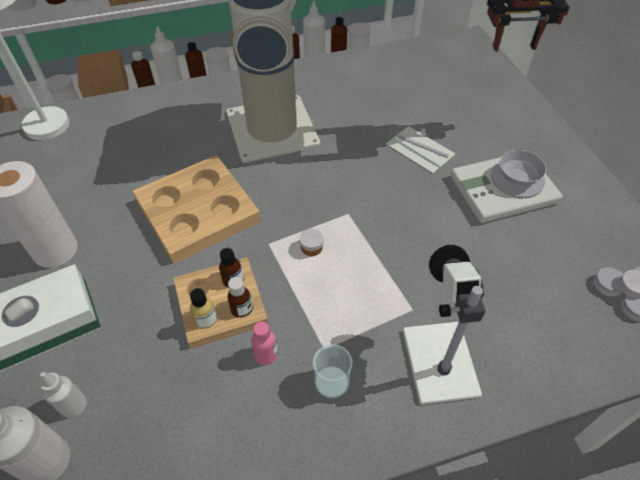

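View pics/top0.png

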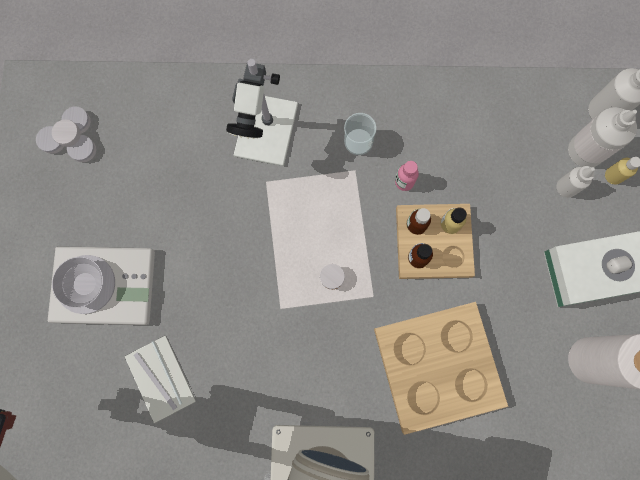

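The scene shows the smaller block, about (220,300) in scene and (436,241) in top. The white cap is at about (237,287) / (422,215) and the camera stand at about (445,320) / (262,115). I'll enlarge these for detail.

```bash
cat > h.py <<'E'
import numpy as np, cv2
from station import env, set_gripper, viewer, workorder
def ray(n,u,v):
    p=viewer.camera_params(n); d=np.array([(u-p['cx'])/p['fx'],-(v-p['cy'])/p['fy'],-1.])
    return p['pose'][:3,3], p['pose'][:3,:3]@(d/np.linalg.norm(d))
def onz(n,u,v,z):
    o,d=ray(n,u,v); return o+d*(z-o[2])/d[2]
def tri(us,ut):
    o1,d1=ray('scene',*us); o2,d2=ray('top',*ut)
    A=np.stack([d1,-d2],1); s=np.linalg.lstsq(A,o2-o1,rcond=None)[0]
    a,b=o1+s[0]*d1,o2+s[1]*d2
    return (a+b)/2,np.linalg.norm(a-b)
def proj(n,P):
    p=viewer.camera_params(n); c=np.linalg.inv(p['pose'])@np.append(P,1)
    return p['cx']+p['fx']*c[0]/-c[2], p['cy']-p['fy']*c[1]/-c[2]
def crop(im,x,y,w,h,k): return cv2.resize(im[y:y+h,x:x+w],None,fx=k,fy=k,interpolation=cv2.INTER_CUBIC)
E
python3 - <<'E'
from h import *
s=cv2.imread('pics/scene0.png');t=cv2.imread('pics/top0.png')
a=np.hstack([crop(s,165,240,100,75,4),crop(s,395,240,100,75,4)])
b=np.hstack([crop(t,385,195,100,75,4),crop(t,215,50,100,75,4)])
cv2.imwrite('pics/c1.png',np.vstack([a,b]))
E
```

```text
(no output)
```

View pics/c1.png

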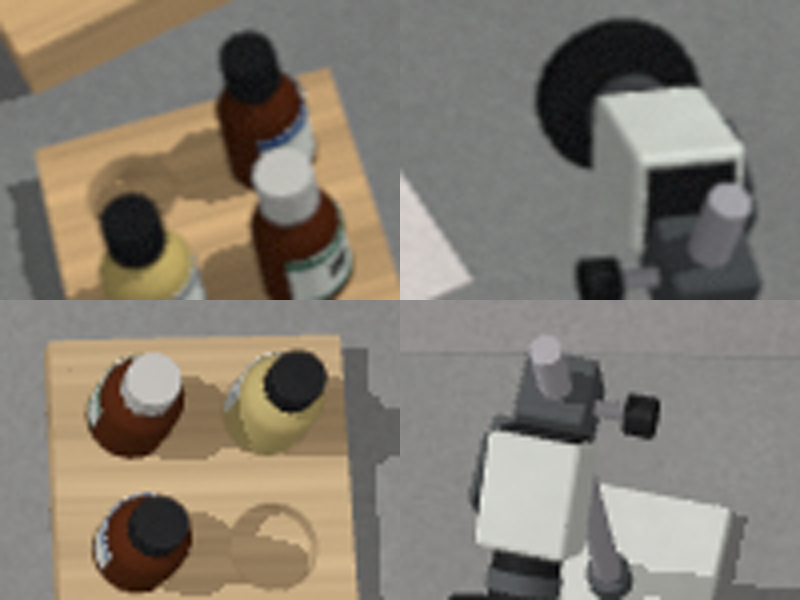

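The crops show the white cap top at about (424,215) in top, and the label code at about (249.5,307) in scene. The label faces roughly world +y, away from the neighbours. The camera housing's top face is clear in both views.

```bash
python3 - <<'E'
from h import *
np.set_printoptions(precision=1,suppress=True)
s=cv2.imread('pics/scene0.png');t=cv2.imread('pics/top0.png')
S=lambda u,v:(395+(u-400)/4-.4,240+v/4-.4)
T=lambda u,v:(215+(u-400)/4-.4,50+(v-300)/4-.4)
print('cap',onz('top',423.6,215,120),onz('scene',236.1,283,120),tri((236.1,283),(423.6,215)))
print('code ray@52',onz('scene',249.2,306.7,52))
H=[tri(S(*a),T(*b)) for a,b in [((600,97),(575,557)),((698,90),(478,543)),((745,155),(490,432)),((640,165),(583,440))]]
for h in H: print('H',*h)
P=[h[0] for h in H]
print('edges',*[np.linalg.norm(P[i]-P[(i+1)%4]) for i in range(4)])
d=(P[0]+P[1]-P[2]-P[3])/2; print('fwd',d,'tilt',np.arctan2(-d[2],np.hypot(d[0],d[1])),'yaw of -d',np.arctan2(-d[1],-d[0]))
w=(P[1]+P[2]-P[0]-P[3])/2; print('wid',w,'yaw',np.arctan2(-w[0],w[1]))
# base mask
def base(im,n,x0,y0,x1,y1):
    m=(im.min(2)>185).astype('uint8')*255; k=np.zeros_like(m);k[y0:y1,x0:x1]=m[y0:y1,x0:x1]
    cs=cv2.findContours(k,0,2)[0]; c=max(cs,key=cv2.contourArea); hl=cv2.convexHull(c)
    a=cv2.approxPolyDP(hl,3,True)[:,0]; 
    print(n,cv2.contourArea(c),[ (list(map(int,q)),onz(n,*q,14)[:2]) for q in a])
base(s,'scene',395,310,490,410); base(t,'top',230,90,305,170)
print('column top',tri(S(730,200),T(545,350)), 'col foot',onz('top',*T(608,582),14),onz('scene',445,367,14))
# rack holes/ block
hsv=cv2.cvtColor(t,cv2.COLOR_BGR2HSV); m=((hsv[...,0]>8)&(hsv[...,0]<25)&(hsv[...,1]>80)&(hsv[...,2]>110)).astype('uint8')*255
k=np.zeros_like(m);k[195:285,390:480]=m[195:285,390:480]
a=cv2.approxPolyDP(cv2.convexHull(np.vstack(cv2.findContours(k,0,2)[0])),4,True)[:,0]
print('rack',[(list(map(int,q)),onz('top',*q,28)[:2]) for q in a])
# ring: dark ellipse
for n,im,b in(('scene',s,(425,240,475,290)),):
    m=(im.max(2)<45).astype('uint8'); x0,y0,x1,y1=b; k=np.zeros_like(m);k[y0:y1,x0:x1]=m[y0:y1,x0:x1]
    ys,xs=np.nonzero(k);print(n,xs.min(),xs.max(),ys.min(),ys.max())
E
```

```text
cap [ 550.  -205.4  120. ] [ 554.  -203.6  120. ] (array([ 551.1, -204.8,  116.1]), np.float64(2.5405538064966287))
code ray@52 [ 572.5 -189.1   52. ]
H [713.5 134.5 259.4] 6.268183625830547
H [720.7 180.1 255.3] 1.3040087428131695
H [767.8 172.6 277.7] 0.11388737323768088
H [762.2 127.5 282.8] 0.9169966156563805
edges 46.3502146854111 52.67866385797226 45.782236202281275 54.386619675013456
fwd [-47.9   7.3 -22.9] tilt 0.4411614536806085 yaw of -d -0.15124375127435424
wid [ 6.4 45.4 -4.6] yaw -0.1392988657818958
scene 1828.5 [([463, 336], array([745.7, 211.3])), ([480, 394], array([865. , 187.5])), ([422, 401], array([844.8,  77.3])), ([417, 380], array([804. ,  84.8]))]
top 1462.0 [([291, 125], array([785.6,  87. ])), ([282, 164], array([689.8, 104.9])), ([234, 154], array([712.1, 217.6])), ([238, 136], array([756.4, 210.4])), ([261, 112], array([816.8, 158.9]))]
column top (array([797.7, 144.1, 303.2]), np.float64(0.08880207767783815)) col foot [796.8 144.9  14. ] [795.8 147.7  14. ]
rack [([469, 204], array([ 598.5, -321.7])), ([473, 275], array([ 437.6, -326.4])), ([399, 278], array([ 427.8, -163.6])), ([397, 206], array([ 591. , -159.6]))]
scene 429 474 246 289
```

```bash
cat >> h.py <<'E'
from scipy.spatial.transform import Rotation as Rn
def Rhead(yaw,tilt): return Rn.from_euler('z',yaw)*Rn.from_euler('y',-tilt)  # x up by tilt
E
python3 - <<'E'
from h import *
from scipy.optimize import least_squares
np.set_printoptions(precision=3,suppress=True)
S=lambda u,v:(395+(u-400)/4-.4,240+v/4-.4)
T=lambda u,v:(215+(u-400)/4-.4,50+(v-300)/4-.4)
sc=[S(600,97),S(698,90),S(745,155),S(640,165)];tp=[T(575,557),T(478,543),T(490,432),T(583,440)]
loc=np.array([[-28,-23,23],[-28,23,23],[28,23,23],[28,-23,23.]])
def f(p):
    W=Rhead(p[0],p[1]).apply(loc)+[p[2],p[3],250]; r=[]
    for w,a,b in zip(W,sc,tp): r+=[*(np.array(proj('scene',w))-a),*(np.array(proj('top',w))-b)]
    return np.append(r,[(p[0]+.19)/.02,(p[2]-749)/3,(p[3]-153)/3])
r=least_squares(f,[-.19,.44,749,153]);print(r.x,r.fun)
yaw,tilt,px,py=r.x
o,d=ray('scene',249.2,306.7); c=np.array([550.7,-204.2])
for rad in(23.5,):
    q=o[:2]-c; A=d[:2]@d[:2];B=2*q@d[:2];C=q@q-rad**2; D=B*B-4*A*C; print('disc',D)
    k=(-B-np.sqrt(max(D,0)))/2/A; P=o+k*d; print(P,'label yaw',np.arctan2(*(P[:2]-c)[::-1]))
# IK options
ly=np.arctan2(*(P[:2]-c)[::-1]); RH=Rhead(yaw,tilt); L=RH.apply([-193,0,0])+[px,py,250]
so=L-RH.apply([23.5,0,44]); tcp=so+RH.apply([0,0,172]); print('L',L,'so',so,'tcp',tcp)
for a in np.arange(-np.pi,np.pi,np.pi/6):
    down=Rn.from_euler('z',a)*Rn.from_euler('x',np.pi)
    g=env.ik([*c,180],(Rn.from_euler('z',ly)*down).as_quat()); h=env.ik(tcp,(RH*down).as_quat())
    print(round(a,2),g,h)
E
```

```text
[ -0.176   0.479 751.471 151.577] [-2.013  0.323 -1.735  0.216  0.02  -0.765 -0.646 -0.556  0.8   -0.916
  0.022 -2.156 -0.999 -0.345  0.26   0.117  0.704  0.824 -0.474]
disc 317.2775979245198
[ 568.609 -188.984   45.481] label yaw 0.7042744443300034
L [582.864 181.547 160.99 ] so [582.314 181.645 111.111] tcp [504.213 195.528 263.727]
-3.14 None [ 0.465  0.272  2.048 -0.607  0.505 -0.44 ]
-2.62 None [ 0.465  0.272  2.048 -0.607  0.505 -0.963]
-2.09 None [ 0.465  0.272  2.048 -0.607  0.505 -1.487]
-1.57 [-0.375  0.533  1.79  -0.     0.819  2.062] [ 0.465  0.272  2.048 -0.607  0.505 -2.011]
-1.05 [-0.375  0.533  1.79  -0.     0.819  1.538] [ 0.465  0.272  2.048 -0.607  0.505 -2.534]
-0.52 [-0.375  0.533  1.79  -0.     0.819  1.015] None
-0.0 [-0.375  0.533  1.79  -0.     0.819  0.491] None
0.52 [-0.375  0.533  1.79  -0.     0.819 -0.032] [ 0.465  0.272  2.048 -0.607  0.505  2.178]
1.05 [-0.375  0.533  1.79   0.     0.819 -0.556] [ 0.465  0.272  2.048 -0.607  0.505  1.655]
1.57 [-0.375  0.533  1.79   0.     0.819 -1.08 ] [ 0.465  0.272  2.048 -0.607  0.505  1.131]
2.09 [-0.375  0.533  1.79   0.     0.819 -1.603] [ 0.465  0.272  2.048 -0.607  0.505  0.607]
2.62 [-0.375  0.533  1.79   0.     0.819 -2.127] [ 0.465  0.272  2.048 -0.607  0.505  0.084]
```

The two estimates agree on sample position, pivot and yaw. The label yaw (0.62–0.70) and head tilt (0.44–0.48) I'll refine after lifting. Now I grasp with the jaws along the label direction.

```bash
python3 - <<'E'
from h import *
c=[550.9,-204.4]; ly=0.68
q=(Rn.from_euler('z',ly)*Rn.from_euler('z',np.pi/2)*Rn.from_euler('x',np.pi)).as_quat()
env.reach([330,330,400],env.read_state()['orientation'])
env.reach([500,-180,330],q)
set_gripper(60)
env.reach([*c,260],q)
cv2.imwrite('pics/s1.png',viewer.camera('scene'));cv2.imwrite('pics/t1.png',viewer.camera('top'))
s=env.read_state();print(s['tool_pos'],s['width'],s['time_s'])
s,t=cv2.imread('pics/s1.png'),cv2.imread('pics/t1.png')
cv2.imwrite('pics/c2.png',np.hstack([crop(s,160,200,100,140,4),crop(t,375,160,100,140,4)]))
# expected pixels of fingertips line centre & cap top
print('cap',proj('scene',[*c,120]),proj('top',[*c,120]))
for y in(.5,.6,.7,.8,.9): print(y,proj('scene',[c[0]+23.5*np.cos(y),c[1]+23.5*np.sin(y),52]))
E
```

```text
[ 550.57812121 -204.20721541  261.27600622] 59.8534307207296 4.5583
cap (np.float64(235.35119122717788), np.float64(281.8168561400265)) (np.float64(423.0939821023509), np.float64(214.58049648072057))
0.5 (np.float64(247.1643857407958), np.float64(306.8028116730353))
0.6 (np.float64(248.00005700896259), np.float64(306.04214538775517))
0.7 (np.float64(248.7494985176605), np.float64(305.2205872150399))
0.8 (np.float64(249.40533737172927), np.float64(304.3467156754369))
0.9 (np.float64(249.96122150352915), np.float64(303.4295967995044))
```

View pics/c2.png

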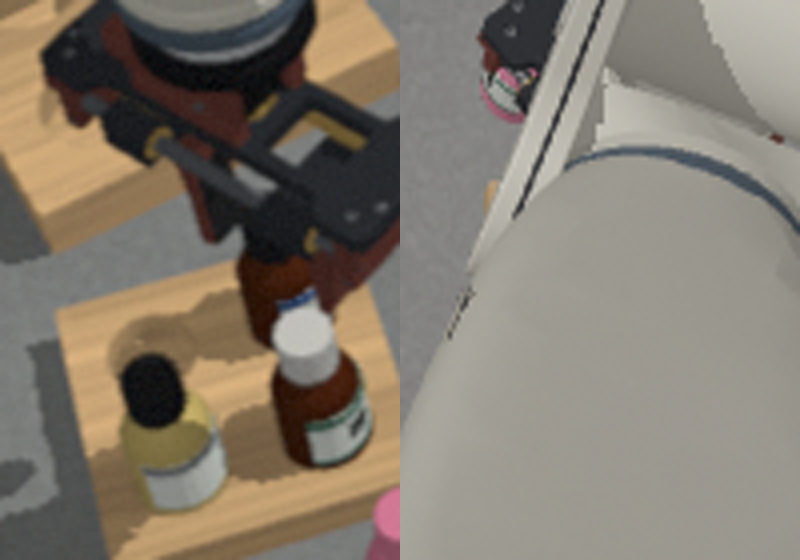

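The picture shows the gripper above the white cap, centred at about (236,283), and the code at about (249,306.5). With the view's 1 px bias removed, that gives a label yaw near 0.66, so 0.68 stands. I descend, grip and lift.

```bash
python3 - <<'E'
from h import *
c=[550.9,-204.4]
print(env.move_l([*c,180],rate=80,f_stop=12), env.read_state()['tool_pos'],env.read_state()['force'])
set_gripper(20); print(env.read_state()['width'])
env.move_l([*c,270],rate=80); env.hold(.3)
s=env.read_state();print(s['tool_pos'],s['width'],s['force'],s['time_s'])
cv2.imwrite('pics/s2.png',viewer.camera('scene'))
cv2.imwrite('pics/c3.png',crop(cv2.imread('pics/s2.png'),165,190,133,100,6))
E
```

```text
False [ 551.23087353 -204.53710827  180.48655252] [ 0.82814519 -0.08446874 -0.63488473]
28.6447408482333
[ 550.83411021 -204.38678043  269.70666882] 28.253332753228904 [ 0.00450743 -0.53493352 -2.0620626 ] 7.8833
```

View pics/c3.png

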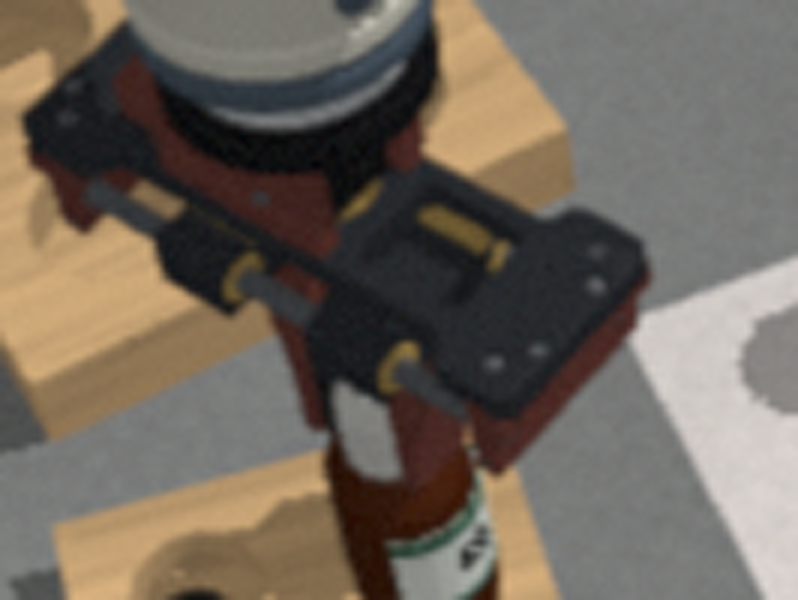

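The bottle is lifted and held by the cap: width is 28.3 mm against the 29 mm cap, and the code is visible at scene (244.2,281.3). I refine the head tilt robustly, allowing a small pixel bias per camera, and then present.

```bash
python3 - <<'E'
from h import *
from scipy.optimize import least_squares
np.set_printoptions(precision=2,suppress=True)
S=lambda u,v:(395+(u-400)/4-.4,240+v/4-.4)
T=lambda u,v:(215+(u-400)/4-.4,50+(v-300)/4-.4)
sc=[S(600,97),S(698,90),S(745,155),S(640,165)];tp=[T(575,557),T(478,543),T(490,432),T(583,440)]
loc=np.array([[-28,-23,23],[-28,23,23],[28,23,23],[28,-23,23.]])
ct=[S(730,200),T(545,350)]
def f(p):
    R=Rhead(p[0],p[1]);o=np.array([p[2],p[3],250]);W=R.apply(loc)+o; r=[];b1,b2=p[4:6],p[6:8]
    for w,a,b in zip(W,sc,tp): r+=[*(np.array(proj('scene',w))+b1-a),*(np.array(proj('top',w))+b2-b)]
    w=o+Rn.from_euler('z',p[0]).apply([50,0,54]); r+=[*(np.array(proj('scene',w))+b1-ct[0]),*(np.array(proj('top',w))+b2-ct[1])]
    return np.r_[r,(p[0]+.19)/.02,(p[2]-749)/3,(p[3]-153)/3,(b1-[.75,1.1])/1.,p[6:8]/1.]
for skip in(0,1):
    r=least_squares(f,[-.19,.44,749,153,.7,1,0,0],loss='soft_l1' if skip else 'linear',f_scale=.5);print(r.x.round(3),r.fun)
yaw,tilt,px,py=r.x[:4]
t=cv2.imread('pics/top0.png'); 
c=[550.9,-204.4]
for y in(.5,.6,.7,.8): print(y,np.array(proj('scene',[c[0]+23.5*np.cos(y),c[1]+23.5*np.sin(y),142]))+[.75,1.1])
# axis-lined check of tilt: rows of ring in scene
s=cv2.imread('pics/scene0.png'); m=(s.max(2)<45).astype('uint8');k=np.zeros_like(m);k[235:295,420:462]=m[235:295,420:462]
cc=max(cv2.findContours(k,0,1)[0],key=cv2.contourArea); print('ring box',cv2.boundingRect(cc))
th=np.linspace(0,2*np.pi,200)
for tl in(.38,.42,.46,.5):
  for dx in(-55,-73):
    W=Rhead(yaw,tl).apply(np.c_[0*th+dx,36*np.cos(th),36*np.sin(th)])+[px,py,250]
    u=np.array([proj('scene',w) for w in W])+[.75,1.1]; print(tl,dx,'minx',u[:,0].min(),'miny',u[:,1].min(),'maxx',u[:,0].max(),'maxy',u[:,1].max())
E
```

```text
[ -0.17   0.45 748.86 151.81   0.85   1.17   0.36  -0.14] [-1.6   0.03 -1.53  0.98  0.39 -1.12 -0.49  0.28  1.16 -0.44  0.31 -1.38
 -0.57  0.2   0.57  0.82  0.53  1.27  0.77 -0.55  0.87 -0.05 -0.39  0.1
  0.07  0.36 -0.14]
[ -0.17   0.44 748.97 151.82   0.66   1.12   0.12  -0.14] [-1.72 -0.01 -1.79  0.89  0.29 -1.14 -0.74  0.16  1.02 -0.32  0.11 -1.5
 -0.72  0.29  0.36  0.72  0.34  1.28  0.57 -0.6   0.82 -0.01 -0.39 -0.09
  0.02  0.12 -0.14]
0.5 [242.66 283.9 ]
0.6 [243.56 283.11]
0.7 [244.37 282.26]
0.8 [245.07 281.35]
ring box (429, 246, 33, 36)
0.38 -55 minx 430.3615930672447 miny 246.91237186408728 maxx 470.56033963263053 maxy 281.4470798822642
0.38 -73 minx 427.4260043676634 miny 241.55182319441724 maxx 466.9862830664014 maxy 275.7340368592311
0.42 -55 minx 430.315049955939 miny 247.5924801254304 maxx 470.43065288360344 maxy 282.91588760609943
0.42 -73 minx 427.36577762925305 miny 242.58892700481516 maxx 466.8332394129226 maxy 277.509114798074
0.46 -55 minx 430.2817288767267 miny 248.32283417308693 maxx 470.3270753267142 maxy 284.3854118821242
0.46 -73 minx 427.3214838498908 miny 243.68053573230304 maxx 466.70925379608735 maxy 279.29173954235193
0.5 -55 minx 430.25717624205987 miny 249.10202682742005 maxx 470.2415657879019 maxy 285.85377789893386
0.5 -73 minx 427.29191178461696 miny 244.8247325537951 maxx 466.6101614528479 maxy 281.0797663564339
```

```bash
python3 - <<'E'
from h import *
np.set_printoptions(precision=1,suppress=True)
yaw,tilt,piv,h=-.18,.447,np.array([749,152.3,250]),172
RH=Rhead(yaw,tilt); RT=(RH*Rn.from_euler('z',-.02)*Rn.from_euler('z',np.pi/2)*Rn.from_euler('x',np.pi)).as_quat()
fin=piv+RH.apply([-193-23.5,0,h-44]); pre=fin+RH.apply([-60,0,60])
print(fin,pre,env.ik(pre,RT))
env.move_l([520,-190,340],rate=150)
env.reach(pre,RT)
env.move_l(fin,rate=60); env.hold(.4)
s=env.read_state();print(s['tool_pos'],s['width'],s['force'],s['time_s'],s['qpos'])
cv2.imwrite('pics/s3.png',viewer.camera('scene'));cv2.imwrite('pics/t3.png',viewer.camera('top'))
a,b=cv2.imread('pics/s3.png'),cv2.imread('pics/t3.png')
cv2.imwrite('pics/c4.png',np.hstack([crop(a,345,215,133,150,3),crop(b,190,50,133,150,3)]))
E
```

```text
[502.5 197.2 271.8] [423.7 211.5 300. ] [ 0.6  0.1  2.1 -0.5  0.6  1.2]
[502.5 197.2 271.9] 28.215940966770365 [-0.6  0.6 -2. ] 12.4917 [ 0.5  0.3  2.  -0.5  0.5  1.1]
```

View pics/c4.png

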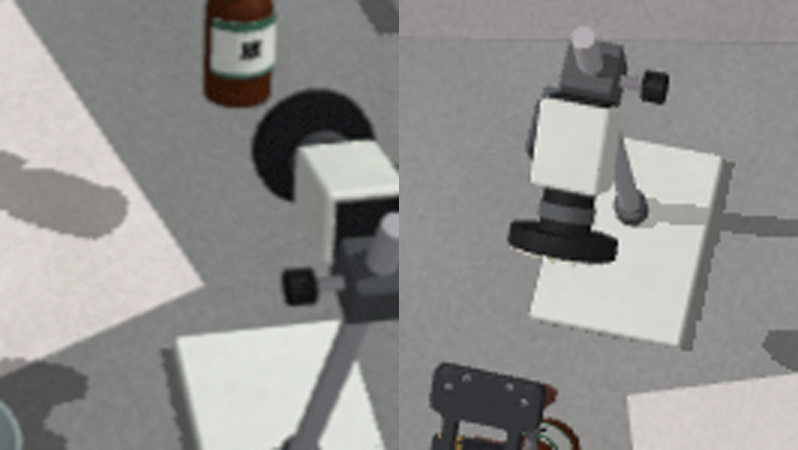

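The label faces the lens, with the code at scene (428,231.7). In the top view the ring is edge-on at about x 226–263, y 123–137. I'll compare these with the model's predictions and view one larger crop for the alignment.

```bash
python3 - <<'E'
from h import *
np.set_printoptions(precision=1,suppress=True)
yaw,tilt,piv,h=-.18,.447,np.array([749,152.3,250]),172
RH=Rhead(yaw,tilt); so=piv+RH.apply([-216.5,0,-44]); B=lambda p:so+RH.apply(p)
b=np.array([.75,1.1])
print('L',B([23.5,0,44]),np.array(proj('scene',B([23.5,0,44])))+b,proj('top',B([23.5,0,44])))
th=np.linspace(0,2*np.pi,200)
for tl in(.40,.447,.5):
 for dx in(-55,-73):
  W=Rhead(yaw,tl).apply(np.c_[0*th+dx,36*np.cos(th),36*np.sin(th)])+piv
  u=np.array([proj('top',w) for w in W]); print('ring top',tl,dx,u.min(0),u.max(0))
s=cv2.imread('pics/s3.png'); t=cv2.imread('pics/t3.png')
ov=s.copy(); K=6; x0,y0=395,205; c=crop(s,x0,y0,66,66,K)
def dot(P,col):
    u=np.array(proj('scene',P))+b; q=((u-[x0,y0]+.5)*K).astype(int); cv2.circle(c,tuple(int(v) for v in q),2,col,-1)
for a in np.radians([-66,-33,0,33,66]):
    for z in(24,44,64): dot(B([23.5*np.cos(a),23.5*np.sin(a),z]),(0,255,255))
for a in np.linspace(0,6.28,24): dot(B([23*np.cos(a),23*np.sin(a),0]),(255,0,255))
c2=crop(t,220,115,66,100,6)[:, :396]
c2=cv2.resize(c2,(396,600));c=np.vstack([c,np.zeros((204,396,3),np.uint8)])
cv2.imwrite('pics/c5.png',np.hstack([c,c2]))
E
```

```text
L [577.8 183.5 166.6] [428.5 231.8] (np.float64(235.56953483089748), np.float64(193.26045205263654))
ring top 0.4 -55 [226.6 122.5] [262.9 129.3]
ring top 0.4 -73 [225.3 131.5] [261.5 138.4]
ring top 0.447 -55 [226.9 122.3] [263.2 129.5]
ring top 0.447 -73 [225.7 131.2] [261.9 138.6]
ring top 0.5 -55 [227.2 121.7] [263.5 129.8]
ring top 0.5 -73 [226.1 130.5] [262.3 138.9]
```

View pics/c5.png

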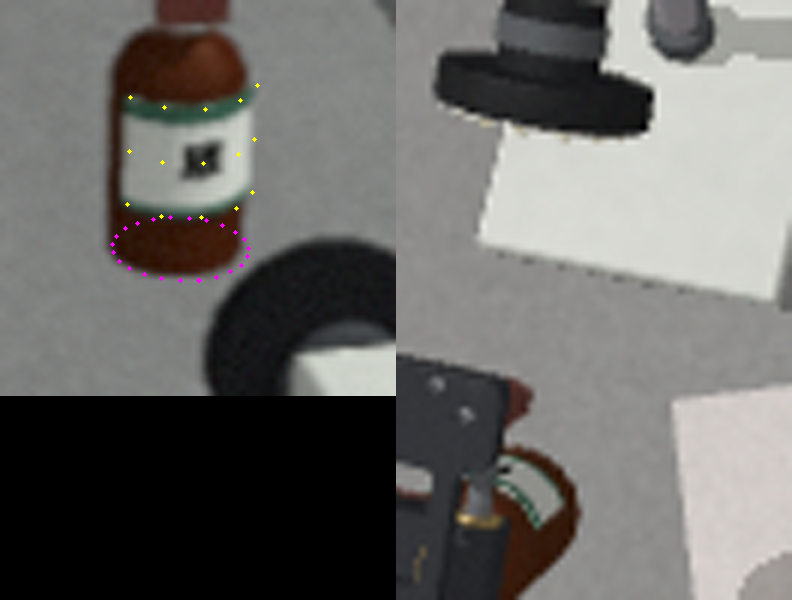

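The predictions match the pictures. Scene code and bottle outline are within 0.6 px, and the ring lies within about 1 px of the modelled head pose. I check that the arm is still and hand in.

```bash
python3 - <<'E'
from h import *
env.hold(.5); s=env.read_state(); print(abs(s['dq']).max(),s['width'],s['tool_pos'],s['time_s'])
print(workorder.sign_off())
E
```

```text
0.0015404905694184129 28.3778052250607 [502.52312338 197.17538372 271.87059896] 13.0917
the job is handed in; nothing more can be done
None
```

I took the white-capped bottle out of the block by its cap and handed the job in at about 13 s, with the arm holding the bottle in front of the inspection camera. The sign-off gives no verdict, so the result is not confirmed.

- **Grip:** the finger opening was 28.4 mm on the 29 mm cap, and joint speeds were below 0.002 rad/s.
- **Position in the scene view:** the code and the bottle's outline lay within about 0.6 px of where they should be for a correctly presented bottle.
- **Camera pose:** the ring light's outline fitted the head pose I used (tilt 0.447 rad, yaw −0.18 rad) to about 1 px.

**Checks that disagreed:**
- The head tilt came out between 0.44 and 0.48 rad depending on the fit. At 0.48 the label would be about 6 mm off vertically, within the 15 mm allowed.
- In the top view the code was about 2 px (4 mm) off, but it was partly hidden by the gripper.
- The label's yaw before gripping came out between 0.62 and 0.70 rad. After lifting it measured about 0.70, and I corrected for that.

I saw no contact with the camera or the other objects in the crops I viewed, but I did not look at the whole scene again after the lift.

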